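Horn held over the opened loudspeaker

TASK

The little loudspeaker lies on its back on the bench: first push its grey shutter along the rails by the orange tab until the spring catch clicks in and the speaker cone is uncovered. Then pick up the copper horn by its neck, lift it over the cassette rack and stop with it hovering upright, centred over the speaker cone, about 15 mm above the tips of the two brass studs and with its two lugs lined up over them, without ever touching the speaker with it. Finish there still holding the horn, and leave the rack, the candlestick and the cassettes as they were.

Things in the scene. Friction and masses are not known exactly. Their poses are not given: they have to be found in the camera images.
- speaker: Black loudspeaker cabinet on its back, 270 (own x) x 160 (own y) x 85 mm high, fixed. Origin: centre of its underside; z up. On its upper face two aluminium rails along own x at y = +-62 mm (5 wide, 7 mm high) and a 98 mm round driver centred at own x = -70 mm. It may stand on either side of the rack.
- studs (a point): The point over the centre of the speaker's driver, level with the tips of the two brass studs; 97 mm above the bench, fixed to the speaker, axes as the speaker's. The studs are upright pins, 6 mm thick and 12 mm high, at own y = +72 and -72 mm from this point.
- shutter (a joint): How far the shutter has slid from covering the driver, in m: 0 covered, 0.115 fully open at its stop. It moves along the speaker's own +x with 1 to 2 N of drag; a sprung ball resists with about 3 N more at 0.104 to 0.110; beyond 0.111 it snaps the shutter to the stop and keeps it there. Plate 110 x 104 mm, its upper face 90 mm above the bench.
- shutter_tab (a point): Centre of the orange upright tab in the middle of the shutter plate, 101 mm above the bench: 8 mm thick (own x, the slide direction), 44 mm wide (own y), 22 mm high (90 to 112 mm above the bench). Axes as the speaker's; own +x is the opening direction.
- horn: Copper funnel horn standing on its mouth, 140 mm high, 0.17 to 0.35 kg. Origin: centre of the mouth's lower rim; z up its axis. Mouth 108 mm across, a cone to 25 mm at 80 mm up, then to 140 mm a plain round neck 24 mm thick: grip there. Two flat brass lugs (24 wide, 3 thick) at the rim along own +y and -y reach 84 mm from the axis, black hole marks at y = +-72 mm; a half turn makes no difference.
- horn_center (a point): The horn's centre, on its axis half-way up: 70 mm above its mouth. Axes as the horn's.
- rack: Wooden rack full of cassettes, 300 (own x) x 80 (own y) x 118 mm high, loose, between the horn and the speaker. Origin: centre of its underside.
- candlestick: Steel candlestick with a white candle, 84 mm foot, 146 mm high, loose, beyond the rack. Origin: centre of its underside.
- cases: Two cassette cases stacked, 72 x 112 x 34 mm, one piece, loose, at the far side of the bench. Origin: centre of its underside.
- cassette: Black cassette lying flat, 64 (own x) x 100 (own y) x 12 mm, loose, at the far side of the bench. Origin: centre of its underside.
Mind the look-alikes: they are no part of the job. Several things look just like the horn: the one meant starts farthest to the robot's right.

How it is judged:
On the way, in this order (a step that is already met when the one before it is completed fails the run):
1. the shutter is pushed open until its catch has clicked in, the horn still standing on the bench (value of joint shutter above 0.1115 m and height (world z) of horn below 0.01 m), for 0.2 s.
2. the horn is carried over the rack, its mouth higher than the rack (height (world z) of horn above 0.118 m and y of horn in the frame of rack between -0.06 and 0.06 m), for 0.02 s.
At the end, for the whole second after the job is handed in: The shutter is caught open (beyond 0.1115 m); the horn is held still in the fingers, its mouth 5 to 28 mm above the stud tips, within 8 mm of centred, lugs within 0.12 rad of the line of the studs, axis within 0.1 rad of vertical, not touching the speaker (value of joint shutter above 0.1115 m and horizontal distance between horn and studs below 0.008 m and z of horn in the frame of studs between 0.005 and 0.028 m and angle between the y axis of horn and the y axis of studs, either way round below 0.12 rad and angle between horn's own z axis and vertical below 0.1 rad and contact force between horn and speaker below 0.05 N and contact force between the fingers and horn above 1 N and linear speed of horn below 0.02 m/s); the arm keeps its last pose, push and grip.
It fails at once if the horn touches the speaker (contact force between horn and speaker above 0.5 N).
It fails at once if the rack is disturbed (distance of rack from where it was at the start of the episode above 0.02 m or angle between rack's own z axis and vertical above 0.2 rad).
It fails at once if the candlestick is disturbed (distance of candlestick from where it was at the start of the episode above 0.02 m or angle between candlestick's own z axis and vertical above 0.2 rad).
It fails at once if the cassettes are disturbed (distance of any of cases, cassette from where it was at the start of the episode above 0.02 m).
It also fails if it takes over 64 s, if anything falls off the work surface, if the arm or the gripper's body presses on something with over 40 N, if the wrist force passes 120 N, or if a joint passes its speed limit or range.

ROBOT

A 7-joint arm with a two-finger parallel gripper is mounted at the origin on the work surface. World frame = base frame: x ahead of the robot, y to its left, z up, the work surface at z = 0. Lengths are in m, angles in rad, forces in N, time in s.
With the tool pointing down it reaches from about 0.35 to 0.9 m from the base axis. Payload 8.1 kg.
Tool frame: the origin (TCP) lies at the very end of the fingers, on their centre line; the grasp point (between the pads) lies 19 mm behind it; z points along the fingers, x is the direction in which the jaws open and shut, and the axes are right-handed (so a half turn about z gives the same grasp; the last joint's range is limited). The gripper opens to 92 mm and grips with 3 to 60 N. Pads are 19 mm wide; open, the fingers measure 130 mm over their backs; the gripper's body (75 mm by 190 mm) begins 47 mm behind the grasp point.
Start: joints at [-1.431, 0.434, 0.025, 1.573, -0.012, 1.134, -0.075], TCP at [0.15, 0.607, 0.227] pointing down, gripper open.
Joint ranges: [-2.62, 2.62], [-0.44, 2.09], [-1.27, 1.32], [0.08, 2.57], [-1.32, 4.46], [0.12, 2], [-2.74, 2.74]. Speed limits (rad/s): [2.22, 2.22, 3.01, 3.01, 3.14, 3.14, 3.14].

INTERFACE

Orientations are given as a unit quaternion [x, y, z, w].
In Python, from rig import manip, vision gives the robot as it stands. The module is installed in compiled form; this text tells all that it offers.
- The arm moves only by the tool servo_tool, never from a script. Its argument "plan" is a list of rows, each a list of 5 numbers: the gripper's target within -1 to 1 (fully open at 1, half-way at 0, shut at -1), then the shift along the tool's x, y, z in cm, then the turn about the tool's z in rad. A call has 1 to 20 rows; each row is the pose to reach, as a shift and turn from the pose commanded when the call began, along the tool's axes at that moment; what a row does not reach only later rows make up. A row lasts 1/12 s, in which the tool goes at most 41.7 mm and 7.16 degrees, less where a joint would pass 70% of its speed; a pose out of reach is approached as far as the arm can. A call with a gripper value outside its range is refused whole. The fingers move at their own pace and stop on an object; "force" is the grip in N (left out, the last holds). Time passes only in rows, so rows that repeat a pose let the fingers close. It gives the time, the measured TCP pose, the force and the opening at its end, in the units of the state.
- manip.sense(): the state, without advancing time (a new reading comes with each control period).
- vision.grab_frame(name): name is "scene" or "top" or "wrist"; returns the picture (420x560x3 uint8, blue, green, red); there is no depth.
- vision.get_calibration(name): a dict with "fx", "fy", "cx", "cy" (pixels), "distortion" ([k1, k2, p1, p2, k3] as OpenCV has them; the pictures are not rectified), "T" (4x4, takes a point from camera to world coordinates). Camera axes: x right, y up, looking along -z (the intrinsics and any distortion apply to the point x, -y, -z); pixel columns grow to the right and rows downward; lengths in m; the calibration is good to about 2 mm. A picture is of the moment at which its call begins: read the wrist's pose just before it. get_calibration takes no time and is no camera call; for the wrist camera it gives the pose at the moment of the call.
- manip.sign_off(): hands the job in, once; it reports no verdict.
The state is a dict: "time": time; "joints": joint angles; "qd": joint speeds; "tau": joint torques, N m; "eef_pos": TCP position; "tcp_rot": TCP orientation; "wrist_force": force on the tool from outside, world axes, zero at the start; "torque": the same for the moment, N m; "width": finger opening in m.
Only numpy, scipy, OpenCV 4.12 (cv2) and the standard library are available. Lean on these libraries where they do the work, as an engineer would, in place of code of your own. Each camera call takes 0.05 s, during which the arm holds its last target. There are 200 camera calls.

## Working session

There is one attempt and no reset: what is moved stays moved. The work goes in short steps, Python scripts to look and compute and a tool call to move; the robot and the scene stay as the last step left them, time stands still between calls to the robot, and variables do not carry over. Pictures are saved under pics/ and viewed, about 8 in all and at most 12, crops included, and the job is handed in when it is done.

Besides the shell and the picture viewer there is one more tool, called after "Request:" in YAML: its name, and indented under it one key for each argument. servo_tool: Moves the arm, as the interface text tells. Its arguments: {"type":"object","properties":{"plan":{"type":"array"},"force":{"type":"number"}},"required":["plan"]}

```bash
mkdir -p pics
cat > h.py <<'E'
import numpy as np, cv2
from rig import manip, vision
def K(c): return np.array([[c['fx'],0,c['cx']],[0,c['fy'],c['cy']],[0,0,1.]])
def ray(c,uv,z):
    """pixels -> world points at height z"""
    p=cv2.undistortPoints(np.float64(uv).reshape(-1,1,2),K(c),np.float64(c['distortion'])).reshape(-1,2)
    T=np.array(c['T']); d=np.c_[p[:,0],-p[:,1],-np.ones(len(p))]@T[:3,:3].T; o=T[:3,3]
    return o+d*((np.broadcast_to(z,len(p))-o[2])/d[:,2])[:,None]
def proj(c,P):
    T=np.array(c['T']); q=(np.float64(P).reshape(-1,3)-T[:3,3])@T[:3,:3]; q=q*[1,-1,-1]
    return cv2.projectPoints(q,np.zeros(3),np.zeros(3),K(c),np.float64(c['distortion']))[0].reshape(-1,2)
E
python3 - <<'E'
from h import *
s=manip.sense();print({k:np.round(v,3) for k,v in s.items()})
for n in ['top','scene']:
    c=vision.get_calibration(n);print(n,np.round(c['T'],3).tolist(),c['fx'],c['distortion'])
    im=vision.grab_frame(n);cv2.imwrite(f'pics/{n}0.png',im)
E
```

```text
{'time': np.float64(0.0), 'joints': array([-1.431,  0.435,  0.025,  1.574, -0.012,  1.134, -0.075]), 'qd': array([ 0.   , -0.   ,  0.001, -0.001, -0.   ,  0.001, -0.   ]), 'tau': array([-0.0000e+00, -6.6786e+01,  9.8500e-01, -3.1445e+01, -6.1000e-02,
        4.3000e-02,  0.0000e+00]), 'eef_pos': array([0.15 , 0.606, 0.226]), 'tcp_rot': array([ 0.788,  0.616, -0.001,  0.001]), 'wrist_force': array([-0.012, -0.009,  0.285]), 'torque': array([ 0.041, -0.027,  0.042]), 'width': np.float64(0.091)}
top [[0.066, 0.973, -0.219, 0.317], [-0.998, 0.066, -0.008, 0.133], [0.007, 0.219, 0.976, 1.312], [0.0, 0.0, 0.0, 1.0]] 481.9137581916037 [-0.16430214  0.          0.          0.          0.        ]
scene [[-0.204, -0.673, 0.711, 1.606], [0.979, -0.131, 0.156, 0.378], [-0.012, 0.728, 0.686, 1.093], [0.0, 0.0, 0.0, 1.0]] 536.8585179291707 [-0.07565709  0.          0.          0.          0.        ]
```

View pics/top0.png

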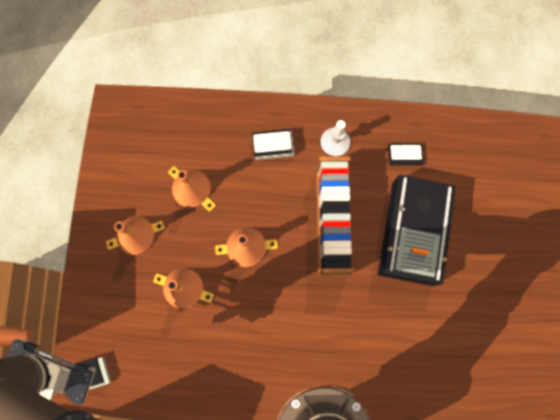

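View pics/scene0.png

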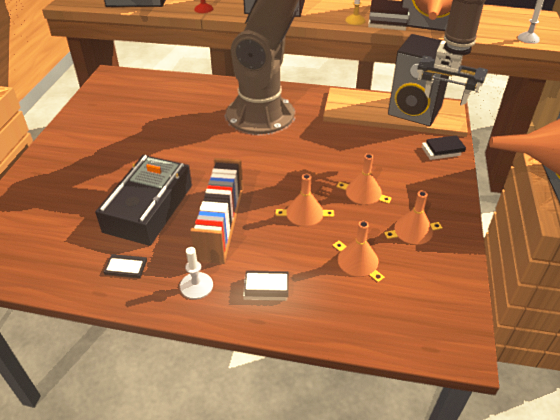

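Top view shows four look-alike horns: (246,246), (184,289), (135,235) and (191,188). In this picture y decreases to the right, so the robot's right is image right and the horn meant should be (246,246). The speaker is at (418,230), with its orange tab at (420,252) at the end nearer the robot. The rack is at (335,215).

Run:
```python
from h import *
c=vision.get_calibration('top');im=cv2.imread('pics/top0.png')
a=cv2.resize(im[205:285,205:285],None,fx=5,fy=5,interpolation=cv2.INTER_CUBIC)
b=cv2.resize(im[170:290,370:465],(400,505),interpolation=cv2.INTER_CUBIC)[:505]
o=np.zeros((505,800,3),np.uint8);o[:400,:400]=a;o[:, 400:]=b;cv2.imwrite('pics/crop1.png',o)
for n,p in dict(h1=(246,246),h2=(184,289),h3=(135,235),h4=(191,188)).items(): print(n,ray(c,[p],0.05)[0].round(3))
print('tab',ray(c,[(420,252)],.112).round(3)); print('rack',ray(c,[(321,160),(350,160),(352,272),(322,272)],.118).round(3))
print('candle',ray(c,[(335,145)],.0).round(3),'cassette',ray(c,[(406,153)],0.01).round(3),'cases',ray(c,[(272,143)],0.03).round(3))
```

```text
h1 [0.477 0.233 0.05 ]
h2 [0.353 0.386 0.05 ]
h3 [0.485 0.534 0.05 ]
h4 [0.625 0.396 0.05 ]
tab [[ 0.482 -0.212  0.112]]
rack [[ 0.706  0.052  0.118]
 [ 0.711 -0.024  0.118]
 [ 0.421 -0.039  0.118]
 [ 0.417  0.035  0.118]]
candle [[0.792 0.006 0.   ]] cassette [[ 0.78 -0.2   0.01]] cases [[0.775 0.186 0.03 ]]
```

View pics/crop1.png

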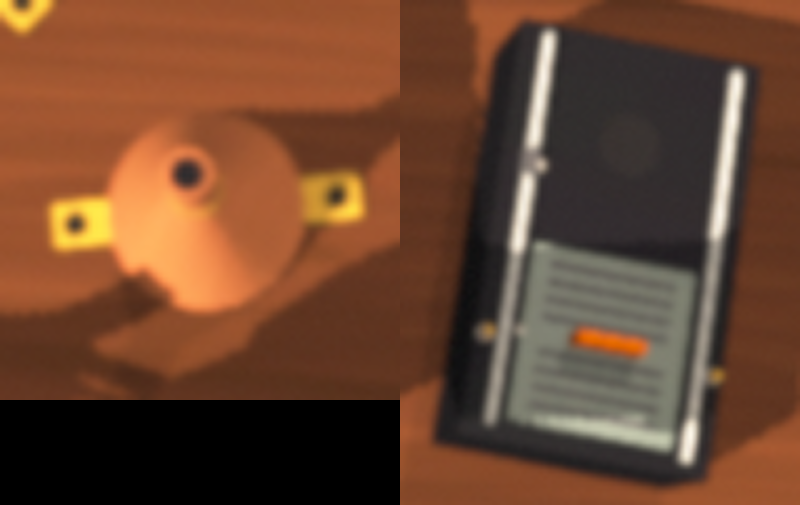

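The crop shows the right-most horn alone, its lug holes at (75,223) and (336,195). The speaker's studs are at (486,330) and (717,376), with the tab at (613,342).

Run:
```python
from h import *
c=vision.get_calibration('top')
f=lambda p:((np.array(p,float)-[400,0]+.5)/[400/95,505/120]+[370,170]-.5)
g=lambda p:((np.array(p,float)+.5)/5+205-.5)
S=ray(c,[f((486,330)),f((717,376))],.097);print('studs',S.round(4),np.linalg.norm(S[0]-S[1]))
R=ray(c,[f(p) for p in[(549,30),(490,422),(738,70),(687,465)]],.092);print('rails',R.round(4))
for r in (R[0]-R[1],R[2]-R[3]): print('yaw',np.arctan2(r[1],r[0]),np.linalg.norm(r))
d=S[0]-S[1];print('yaw studs',np.arctan2(-d[0],d[1]),'ctr',S.mean(0))
T=ray(c,[f((613,338)),],.11);print('tab',T.round(4))
H=ray(c,[g((75,223)),g((336,195))],.003);d=H[0]-H[1];print('horn',H.mean(0),np.linalg.norm(d),'yaw',np.arctan2(-d[0],d[1]))
print('neck',ray(c,[g((187,174))],.14))
from scipy.spatial.transform import Rotation as Ro
print(Ro.from_quat(manip.sense()['tcp_rot']).as_matrix().round(3))
print(np.round(np.linalg.inv(Ro.from_quat(manip.sense()['tcp_rot']).as_matrix())@np.array(vision.get_calibration('wrist')['T'])[:3,:3],3),np.array(vision.get_calibration('wrist')['T'])[:3,3])
```

```text
studs [[ 0.4901 -0.1381  0.097 ]
 [ 0.4701 -0.2833  0.097 ]] 0.1466266234773645
rails [[ 0.684  -0.1762  0.092 ]
 [ 0.4347 -0.1431  0.092 ]
 [ 0.6667 -0.2997  0.092 ]
 [ 0.4151 -0.2665  0.092 ]]
yaw -0.1318555938919925 0.251442298027052
yaw -0.13148364980960756 0.2537625292531335
yaw studs -0.1368250720382012 ctr [ 0.48005996 -0.21069767  0.097     ]
tab [[ 0.488  -0.2135  0.11  ]]
horn [0.48212275 0.23766965 0.003     ] 0.14366852998410548 yaw 0.177198540749961
neck [[0.48149734 0.23719038 0.14      ]]
[[ 0.24   0.971 -0.   ]
 [ 0.971 -0.24  -0.001]
 [-0.001  0.    -1.   ]]
[[ 1.     0.     0.001]
 [ 0.001 -0.959 -0.285]
 [ 0.001  0.285 -0.959]] [0.07516555 0.6240399  0.383993  ]
```

Request:
servo_tool:
  plan:
    - [1,-29,31,0,0.6]
    - [1,-29,31,0,0.6]
    - [1,-29,31,0,0.6]
    - [1,-29,31,0,0.6]
    - [1,-29,31,0,0.6]
    - [1,-29,31,0,0.6]
    - [1,-29,31,0,0.6]
    - [1,-29,31,0,0.6]
    - [1,-29,31,0,0.6]
    - [1,-29,31,0,0.6]
    - [1,-29,31,0,0.6]
    - [1,-71.4,51.8,0,1.46]
    - [1,-71.4,51.8,0,1.46]
    - [1,-71.4,51.8,0,1.46]
    - [1,-71.4,51.8,0,1.46]
    - [1,-71.4,51.8,0,1.46]
    - [1,-71.4,51.8,0,1.46]
    - [1,-71.4,51.8,0,1.46]
    - [1,-71.4,51.8,0,1.46]
    - [1,-71.4,51.8,0,1.46]

```text
time: 1.77
eef_pos: [0.4607, -0.1175, 0.2268]
tcp_rot: [0.998, -0.066, 0.0, -0.0]
wrist_force: [1.6, 0.2, 1.4]
width: 0.0919
```

Request:
servo_tool:
  plan:
    - [1,0,0,0,0]
    - [1,0,0,0,0]
    - [1,0,0,0,0]

```text
time: 2.02
eef_pos: [0.4605, -0.1155, 0.2263]
tcp_rot: [0.998, -0.066, -0.001, -0.0]
wrist_force: [0.2, 0.2, -0.2]
width: 0.0914
```

```bash
cat > to.py <<'E'
# usage: to.py x y z yaw -> shifts (cm) and turn in tool axes
import sys
from h import *
from scipy.spatial.transform import Rotation as Ro
s=manip.sense();R=Ro.from_quat(s['tcp_rot']).as_matrix();y0=np.arctan2(R[1,0],R[0,0])
x,y,z,yaw=map(float,sys.argv[1:])
print('pos',np.round(s['eef_pos'],4),'yaw',y0.round(3),'tilt',R[:,2].round(3),'shift cm',(100*(R.T@(np.array([x,y,z])-s['eef_pos']))).round(2),'turn',(y0-yaw+np.pi)%(2*np.pi)-np.pi,'j7',s['joints'][6].round(2),'t',s['time'])
E
python3 to.py .482 -.211 .097 -.133
python3 - <<'E'
from h import *
c=vision.get_calibration('wrist');cv2.imwrite('pics/w1.png',vision.grab_frame('wrist'))
u=np.array([np.cos(-.133),np.sin(-.133),0]);v=np.array([-u[1],u[0],0]);C=np.array([.480,-.211,0])
print(proj(c,[C+[0,0,.112],C+.072*v+[0,0,.097],C-.072*v+[0,0,.097]]).round(0))
E
```

```text
pos [ 0.4605 -0.1155  0.2263] yaw -0.133 tilt [-0.001  0.    -1.   ] shift cm [ 3.41  9.18 12.93] turn 0.0002739392785287009 j7 0.2 t 2.0167
[[308. 303.]
 [309. 220.]
 [304. 360.]]
```

View pics/w1.png

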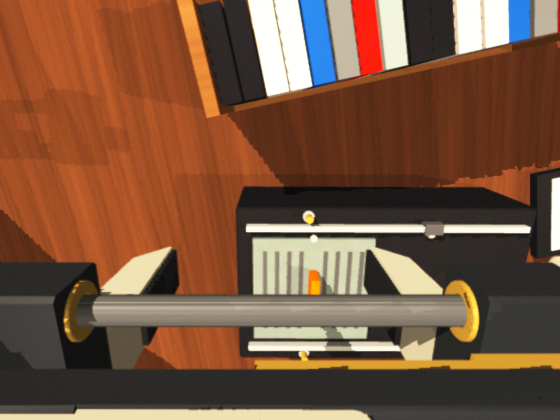

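The wrist view shows the tab at about (315,285) and the studs at (308,216) and (304,356), within 4 px of prediction. I'll straddle the tab and descend.

Request:
servo_tool:
  plan:
    - [1,3.4,9.2,0,0]
    - [1,3.4,9.2,0,0]
    - [1,3.4,9.2,0,0]
    - [1,3.4,9.2,0,0]
    - [1,3.4,9.2,4,0]
    - [1,3.4,9.2,8,0]
    - [1,3.4,9.2,11,0]
    - [1,3.4,9.2,12.8,0]
    - [1,3.4,9.2,12.8,0]
    - [1,3.4,9.2,12.8,0]
    - [-1,3.4,9.2,12.8,0]
    - [-1,3.4,9.2,12.8,0]
    - [-1,3.4,9.2,12.8,0]
    - [-1,3.4,9.2,12.8,0]
    - [-1,3.4,9.2,12.8,0]
    - [-1,3.4,9.2,12.8,0]
    - [-1,3.4,9.2,12.8,0]
    - [-1,3.4,9.2,12.8,0]
  force: 12

```text
time: 3.57
eef_pos: [0.4824, -0.2116, 0.0988]
tcp_rot: [0.998, -0.066, 0.0, -0.0]
wrist_force: [0.3, 0.1, 0.2]
width: 0.0432
```

Request:
servo_tool:
  plan:
    - [-1,0,0,0,0]
    - [-1,0,0,0,0]
    - [-1,0,0,0,0]
    - [-1,0,0,0,0]
    - [-1,0,0,0,0]
    - [-1,0,0,0,0]
    - [-1,0,0,0,0]
    - [-1,0,0,0,0]

```text
time: 4.23
eef_pos: [0.4825, -0.2116, 0.0987]
tcp_rot: [0.998, -0.066, 0.0, 0.0]
wrist_force: [1.8, 0.1, -0.9]
width: 0.008
```

Width is 8 mm, so the tab is gripped. Sliding it along own +x.

Request:
servo_tool:
  plan:
    - [-1,1.5,0,0,0]
    - [-1,3,0,0,0]
    - [-1,4.5,0,0,0]
    - [-1,6,0,0,0]
    - [-1,7.5,0,0,0]
    - [-1,9,0,0,0]
    - [-1,10,0,0,0]
    - [-1,10.5,0,0,0]
    - [-1,11,0,0,0]
    - [-1,11.4,0,0,0]
    - [-1,11.7,0,0,0]
    - [-1,11.8,0,0,0]
    - [-1,11.8,0,0,0]
    - [-1,11.8,0,0,0]
    - [-1,11.8,0,0,0]

```text
time: 5.48
eef_pos: [0.5948, -0.227, 0.0985]
tcp_rot: [0.998, -0.067, -0.004, -0.001]
wrist_force: [-15.6, 2.8, 13.3]
width: 0.0074
```

Request:
servo_tool:
  plan:
    - [-1,0.2,0,0,0]
    - [-1,0.3,0,0,0]
    - [-1,0.3,0,0,0]
    - [0.3,0,0,0,0]
    - [0.3,-0.2,0,0,0]
    - [0.3,-0.2,0,0,0]
    - [0.3,-0.2,0,0,0]
    - [0.3,-0.2,0,-3,0]
    - [0.3,-0.2,0,-6,0]
    - [0.3,-0.2,0,-9,0]
    - [0.3,-0.2,0,-13,0]
    - [0.3,-0.2,0,-13,0]
    - [0.3,-0.2,0,-13,0]

```text
time: 6.57
eef_pos: [0.599, -0.2275, 0.2313]
tcp_rot: [0.998, -0.066, 0.003, 0.001]
wrist_force: [0.2, 0.1, -0.5]
width: 0.0595
```

```bash
python3 to.py .482 .2375 .227 .25
python3 - <<'E'
from h import *
cv2.imwrite('pics/top2.png',vision.grab_frame('top'))
c=vision.get_calibration('wrist');im=vision.grab_frame('wrist');cv2.imwrite('pics/w2.png',im);np.save('w2T.npy',c['T'])
u=np.array([np.cos(-.133),np.sin(-.133),0]);v=np.array([-u[1],u[0],0]);C=np.array([.480,-.211,0])
print(proj(c,[C+.115*u+[0,0,.112],C+.072*v+[0,0,.097],C-.072*v+[0,0,.097],C+[0,0,.085]]).round(1))
E
```

```text
pos [ 0.599  -0.2275  0.2313] yaw -0.132 tilt [ 0.005 -0.001 -1.   ] shift cm [-17.71 -44.56   0.3 ] turn -0.3815799139540186 j7 0.47 t 6.5667
[[265.8 201.3]
 [120.6 108.6]
 [139.8 273.2]
 [136.  193.1]]
```

View pics/w2.png

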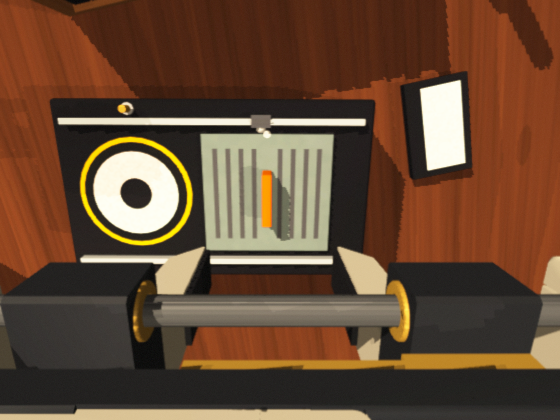

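The driver is uncovered and centred at (136,193), exactly as predicted. The tab is at (267,200) against (266,201) predicted for full open, and the notch is level with the catch ball at (261,130). Next, the horn.

Request:
servo_tool:
  plan:
    - [1,-17.7,-44.6,0,-0.38]
    - [1,-17.7,-44.6,0,-0.38]
    - [1,-17.7,-44.6,0,-0.38]
    - [1,-17.7,-44.6,0,-0.38]
    - [1,-17.7,-44.6,0,-0.38]
    - [1,-17.7,-44.6,0,-0.38]
    - [1,-17.7,-44.6,0,-0.38]
    - [1,-17.7,-44.6,0,-0.38]
    - [1,-17.7,-44.6,0,-0.38]
    - [1,-17.7,-44.6,0,-0.38]
    - [1,-17.7,-44.6,0,-0.38]
    - [1,-17.7,-44.6,0,-0.38]
    - [1,-17.7,-44.6,0,-0.38]
    - [1,-17.7,-44.6,0,-0.38]
    - [1,-17.7,-44.6,0,-0.38]
    - [1,-17.7,-44.6,0,-0.38]

```text
time: 8.0
eef_pos: [0.4809, 0.2369, 0.2282]
tcp_rot: [0.992, 0.123, -0.0, 0.001]
wrist_force: [0.5, 0.0, 0.4]
width: 0.0916
```

```bash
python3 to.py .482 .2375 .096 .25
python3 - <<'E'
from h import *
c=vision.get_calibration('wrist');im=vision.grab_frame('wrist');cv2.imwrite('pics/w3.png',im)
C=np.array([.482,.2375,0]);v=np.array([-np.sin(.177),np.cos(.177),0])
print(proj(c,[C+[0,0,.14],C+.072*v+[0,0,.003],C-.072*v+[0,0,.003]]).round(1))
E
```

```text
pos [0.4809 0.2369 0.2282] yaw 0.246 tilt [-0.001 -0.001 -1.   ] shift cm [ 0.14 -0.04 13.22] turn -0.004307090956319204 j7 -0.13 t 8.0
[[273.6 211.6]
 [277.8 107. ]
 [268.7 235.8]]
```

View pics/w3.png

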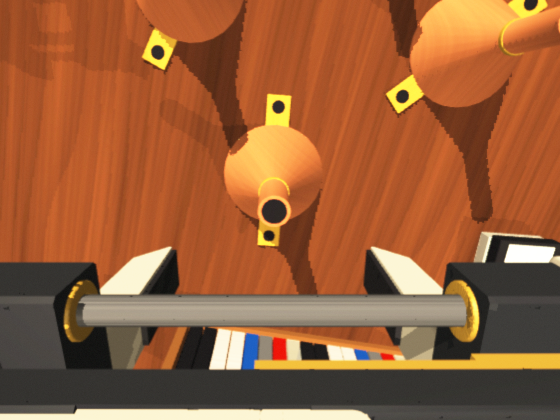

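The horn's neck is at (274,211) and its lug holes at (278,107) and (269,236), all matching prediction. Descending and gripping.

Request:
servo_tool:
  plan:
    - [1,0.1,0,3,0]
    - [1,0.1,0,6,0]
    - [1,0.1,0,9,0]
    - [1,0.1,0,11.5,0]
    - [1,0.1,0,13,0]
    - [1,0.1,0,13.2,0]
    - [1,0.1,0,13.2,0]
    - [1,0.1,0,13.2,0]
    - [-1,0.1,0,13.2,0]
    - [-1,0.1,0,13.2,0]
    - [-1,0.1,0,13.2,0]
    - [-1,0.1,0,13.2,0]
    - [-1,0.1,0,13.2,0]
    - [-1,0.1,0,13.2,0]
    - [-1,0.1,0,13.2,0]
    - [-1,0.1,0,13.2,0]
    - [-1,0.1,0,13.2,0]
    - [-1,0.1,0,13.2,0]
    - [-1,0.1,0,13.2,0]
    - [-1,0.1,0,13.2,0]
  force: 30

```text
time: 9.72
eef_pos: [0.4815, 0.2388, 0.0966]
tcp_rot: [0.992, 0.124, -0.0, 0.0]
wrist_force: [0.2, 0.8, -0.9]
width: 0.024
```

Request:
servo_tool:
  plan:
    - [-1,0,0,0,0]
    - [-1,0,0,0,0]
    - [-1,0,0,0,0]
    - [-1,0,0,0,0]

```text
time: 10.05
eef_pos: [0.4814, 0.2388, 0.0966]
tcp_rot: [0.992, 0.124, -0.0, 0.0]
wrist_force: [-0.2, -0.4, -3.7]
width: 0.0241
```

Width is 24 mm, so the neck is held. Lifting 19 cm.

Request:
servo_tool:
  plan:
    - [-1,0,0,-1,0]
    - [-1,0,0,-3,0]
    - [-1,0,0,-5,0]
    - [-1,0,0,-7,0]
    - [-1,0,0,-9,0]
    - [-1,0,0,-11,0]
    - [-1,0,0,-13,0]
    - [-1,0,0,-15,0]
    - [-1,0,0,-17,0]
    - [-1,0,0,-18.5,0]
    - [-1,0,0,-19,0]
    - [-1,0,0,-19,0]
    - [-1,0,0,-19,0]

```text
time: 11.13
eef_pos: [0.4812, 0.2386, 0.2863]
tcp_rot: [0.992, 0.124, -0.0, 0.0]
wrist_force: [-0.4, 0.2, -4.0]
width: 0.0239
```

```bash
python3 to.py .480 -.211 .288 -.064
```

```text
pos [0.4812 0.2386 0.2863] yaw 0.248 tilt [-0.001 -0.    -1.   ] shift cm [-11.15  43.56  -0.16] turn 0.3119111044557652 j7 -0.16 t 11.1333
```

Request:
servo_tool:
  plan:
    - [-1,-0.5,1.5,0,0]
    - [-1,-1,4,0,0.02]
    - [-1,-1.8,7,0,0.05]
    - [-1,-2.6,10,0,0.08]
    - [-1,-3.3,13,0,0.1]
    - [-1,-4.1,16,0,0.12]
    - [-1,-4.9,19,0,0.14]
    - [-1,-5.6,22,0,0.16]
    - [-1,-6.4,25,0,0.18]
    - [-1,-7.2,28,0,0.2]
    - [-1,-7.9,31,0,0.22]
    - [-1,-8.7,34,0,0.24]
    - [-1,-9.5,37,0,0.26]
    - [-1,-10.2,40,0,0.28]
    - [-1,-10.8,42,0,0.3]
    - [-1,-11.1,43.2,0,0.31]
    - [-1,-11.2,43.6,0,0.31]
    - [-1,-11.2,43.6,0,0.31]
    - [-1,-11.2,43.6,0,0.31]

```text
time: 12.72
eef_pos: [0.4797, -0.2104, 0.286]
tcp_rot: [1.0, -0.031, -0.001, -0.0]
wrist_force: [0.1, 1.5, -3.4]
width: 0.0241
```

```bash
python3 to.py .480 -.211 .208 -.064;python3 - <<'E'
from h import *
ims=[]
u=np.array([np.cos(-.133),np.sin(-.133),0]);v=np.array([-u[1],u[0],0])
s=manip.sense();p=s['eef_pos'].copy();h0=p[2]-.0966
for n,(r0,r1,c0,c1) in dict(wrist=(0,420,60,560),top=(160,300,360,480),scene=(90,260,80,230)).items():
    c=vision.get_calibration(n);im=vision.grab_frame(n);cv2.imwrite(f'pics/{n}4.png',im)
    C=np.array([p[0],p[1],h0]); D=np.array([.48,-.211,.097])
    print(n,'horn lugs',proj(c,[C+.072*v,C-.072*v,C+[0,0,.14]]).round(1).tolist(),'studs',proj(c,[D+.072*v,D-.072*v]).round(1).tolist())
    if n=='wrist': ims.append(cv2.resize(im,(400,300)))
    else: ims.append(cv2.resize(im[r0:r1,c0:c1],(400,300),interpolation=cv2.INTER_CUBIC))
ims.append(np.zeros_like(ims[0]))
cv2.imwrite('pics/c4.png',np.vstack([np.hstack(ims[:2]),np.hstack(ims[2:])]))
E
```

```text
pos [ 0.4797 -0.2104  0.286 ] yaw -0.061 tilt [-0.001  0.001 -1.   ] shift cm [0.05 0.06 7.8 ] turn 0.0025814625943691993 j7 0.49 t 12.7167
wrist horn lugs [[278.9, 109.7], [265.2, 293.4], [271.0, 316.3]] studs [[277.4, 108.6], [267.1, 249.0]]
top horn lugs [[399.1, 243.4], [457.0, 254.8], [448.0, 240.7]] studs [[390.6, 248.3], [444.5, 258.8]]
scene horn lugs [[171.0, 147.8], [126.2, 138.4], [139.9, 100.6]] studs [[174.9, 173.3], [131.7, 163.5]]
```

View pics/c4.png

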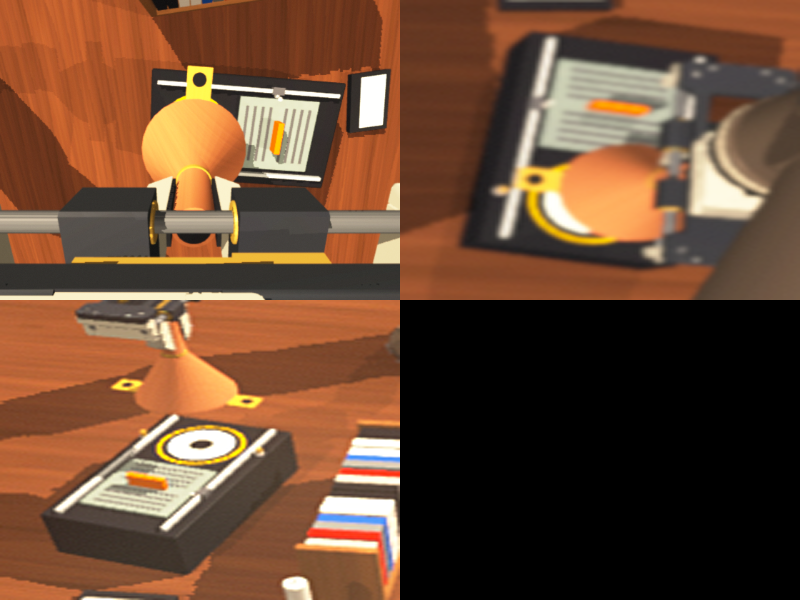

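The composite shows the horn's lug holes close to prediction in all three cameras: wrist (279,111), top (400.5,243.5), scene (172,147) and (128,138). The studs suggest a shift of about +2 mm in own y. Lowering slowly.

Request:
servo_tool:
  plan:
    - [-1,0,-0.1,1.5,0]
    - [-1,0,-0.1,3,0]
    - [-1,0,-0.1,4.5,0]
    - [-1,0,-0.1,5.7,0]
    - [-1,0,-0.1,6.6,0]
    - [-1,0,-0.1,7.2,0]
    - [-1,0,-0.1,7.6,0]
    - [-1,0,-0.1,7.6,0]
    - [-1,0,-0.1,7.6,0]

```text
time: 13.62
eef_pos: [0.4803, -0.2103, 0.2111]
tcp_rot: [1.0, -0.031, 0.0, 0.0]
wrist_force: [0.6, -0.1, -2.8]
width: 0.0241
```

```bash
python3 to.py .480 -.209 .2086 -.064;python3 - <<'E'
from h import *
u=np.array([np.cos(-.133),np.sin(-.133),0]);v=np.array([-u[1],u[0],0])
s=manip.sense();p=s['eef_pos'].copy();h0=p[2]-.0966; ims=[]
for n,(r0,r1,c0,c1) in dict(wrist=(70,160,220,340),top=(220,280,370,450),scene=(120,195,105,205)).items():
    c=vision.get_calibration(n);im=vision.grab_frame(n);cv2.imwrite(f'pics/{n}5.png',im)
    C=np.array([p[0],p[1],h0+.003]); D=np.array([.48,-.211,.097])
    q=proj(c,[C+.072*v,C-.072*v,D+.072*v,D-.072*v]);k=(400/(c1-c0),300/(r1-r0))
    print(n,q.round(1).tolist(),'crop',((q-[c0,r0])*k).round(0).tolist(),k)
    ims.append(cv2.resize(im[r0:r1,c0:c1],(400,300),interpolation=cv2.INTER_CUBIC))
ims.append(cv2.resize(im,(400,300)))
cv2.imwrite('pics/c5.png',np.vstack([np.hstack(ims[:2]),np.hstack(ims[2:])]))
E
```

```text
pos [ 0.4803 -0.2103  0.2111] yaw -0.062 tilt [ 0. -0. -1.] shift cm [-0.04 -0.13  0.25] turn 0.0021133194502525043 j7 0.56 t 13.6167
wrist [[278.7, 109.7], [264.9, 295.3], [277.7, 110.1], [265.0, 283.5]] crop [[196.0, 132.0], [150.0, 751.0], [192.0, 134.0], [150.0, 712.0]] (3.3333333333333335, 3.3333333333333335)
top [[392.2, 247.1], [447.0, 257.8], [390.6, 248.3], [444.5, 258.8]] crop [[111.0, 135.0], [385.0, 189.0], [103.0, 141.0], [373.0, 194.0]] (5.0, 5.0)
scene [[174.2, 168.0], [130.6, 158.2], [174.9, 173.3], [131.7, 163.5]] crop [[277.0, 192.0], [103.0, 153.0], [280.0, 213.0], [107.0, 174.0]] (4.0, 4.0)
```

View pics/c5.png

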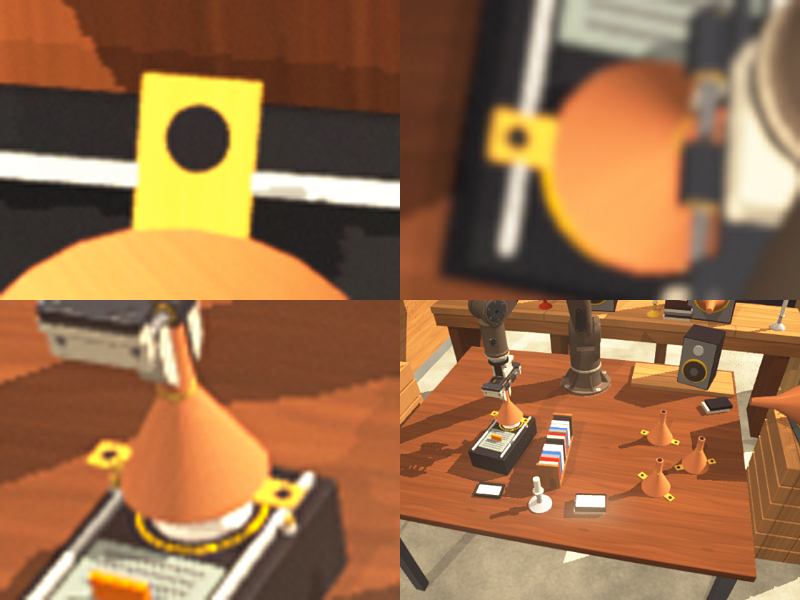

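The holes sit at top (393.4,247.2) and scene (175.7,168.2). Relative to the studs, top and scene both put the horn about 2 mm short in own +y. I'll make a small correction, go 2 mm lower and settle.

Request:
servo_tool:
  plan:
    - [-1,0,-0.1,0.1,0]
    - [-1,0,-0.2,0.2,0]
    - [-1,0,-0.2,0.2,0]
    - [-1,0,-0.2,0.2,0]
    - [-1,0,-0.2,0.2,0]
    - [-1,0,-0.2,0.2,0]
    - [-1,0,-0.2,0.2,0]

```text
time: 14.35
eef_pos: [0.4802, -0.2084, 0.2088]
tcp_rot: [1.0, -0.031, 0.0, 0.0]
wrist_force: [-0.7, 0.2, -3.4]
width: 0.0239
```

```bash
python3 to.py .480 -.209 .2086 -.064;python3 - <<'E'
from h import *
c=vision.get_calibration('scene');im=vision.grab_frame('scene');i0=cv2.imread('pics/scene0.png')
# rack/candle/cassettes unchanged?
for n,(r0,r1,a,b) in dict(candle=(245,300,175,215),cases=(270,300,240,292),cassette=(255,280,100,150),rack=(160,262,195,242)).items(): print(n,cv2.absdiff(im,i0)[r0:r1,a:b].mean().round(1))
w=vision.grab_frame('top')
a=cv2.resize(im[120:195,105:205],(400,300),interpolation=cv2.INTER_CUBIC);b=cv2.resize(w[170:290,360:520],(400,300),interpolation=cv2.INTER_CUBIC)
cv2.imwrite('pics/c6.png',np.hstack([a,b]))
E
```

```text
pos [ 0.4802 -0.2084  0.2088] yaw -0.062 tilt [ 0. -0. -1.] shift cm [-0.02  0.06  0.02] turn 0.0018424812281732095 j7 0.56 t 14.35
candle 1.4
cases 1.1
cassette 1.2
rack 11.6
```

View pics/c6.png

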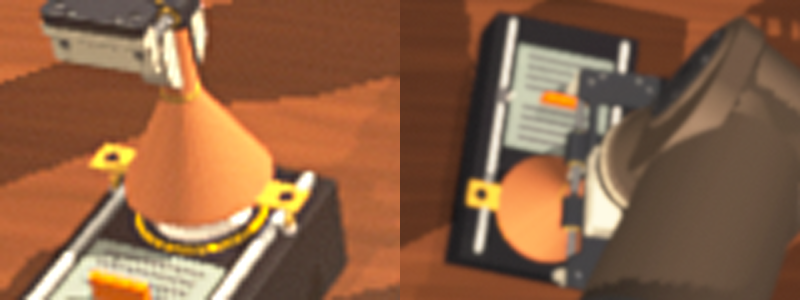

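The lug holes, at (287,194) and (113,156) in the scene crop, sit directly over the studs with a clear gap. The cone is visible below and the shutter is still open. The horn is at rest, so I'm handing in.

```bash
python3 -c "
from rig import manip
print(manip.sign_off())"
```

```text
the job is handed in; nothing more can be done
None
```

I pushed the shutter open and carried the horn over the rack. It is now held upright over the speaker cone, and I handed the job in at about 14.5 s. No verdict was reported.

**Shutter:** I gripped the orange tab and pushed it along the rails until it met the stop. The tool's reading showed 113.4 mm of travel and about 16 N of resistance, and I then pushed a little further. With the grip released, the tab sat within about 2 px of where it should be at 115 mm, and the cone was uncovered.

**Horn:** I took the right-most of the four look-alikes, and the grip closed to the 24 mm neck. Its mouth was about 17 cm or more above the bench as it crossed the 118 mm rack.

| Final check | Reading |
|---|---|
| Mouth height above stud tips | about 15 mm |
| Tilt from vertical | about 0, from the tool's orientation |
| Lugs to stud line | within about 0.01 rad |
| Centring | about 1–3 mm by my estimate (limit 8 mm) |
| Grip | set to 30 N, horn still held |

**Disagreements:**
- **Centring:** the tool reading and the cameras differed by about 2 mm across the speaker. I moved the horn 2 mm the way the top and scene cameras indicated.
- **Rack:** the candlestick, the cases and the cassette look unchanged in the picture comparison. The rack area differed more, which I put down to the arm's shadow because nothing came near it, but I did not measure its position again.

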